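# Hang the drain basket in the studio's rinse tub

### The job

Hang the small wire drain basket inside the rinse tub: hook its bent lip over the steel rail on the tub's near wall, basket inside and lip outside, and work it along to the rail's notch until the hook sits fully home in the notch, then let go. The fit is close, so feel your way gently, never force the basket against the tub, and leave everything else on the bench where it is.

Things in the scene. Friction and masses are not known exactly. Their poses are not given: they have to be found in the camera images.
- basket: Open wire and sheet steel basket, 60 (x) x 80 (y) x 65 mm high, 0.18 to 0.35 kg, standing on the bench. Origin: centre of its underside, z up. From the middle of its -x wall a tongue rises to a flat bridge that runs out to -x and bends down into a lip (see hook); on the bridge stands a wooden grip.
- hook (a point): Top middle of the basket's hook slot (bridge underside), at (-35.5, 0, 95) mm in the basket's frame, same axes. The slot, open downwards between tongue and lip, is 11 mm wide (x) and 23 mm deep; lip 3 mm thick, bridge 4 mm; tongue, bridge and lip are 30 mm wide (y). It meets the rail steel on steel, without give: touch down at about 10 mm/s or slower.
- grip (a point): Middle of the upper part of the basket's wooden grip, at (-21, 0, 137) mm in the basket's frame, same axes. The grip is an upright block 16 (x) x 30 (y) mm, from z = 99 to 155 mm. Pinch its upper half from above across y: as the bridge sinks 12 mm into the notch, the rail comes up to z = 107 mm on both sides of the grip, where fingertips must not be.
- tub: White plastic open tub, 200 (x) x 320 (y) x 112 mm high, walls 7 mm, floor 7 mm; it stands fast. Origin: centre of its underside, z up. On its -x wall, nearest the robot, sits the steel hanging rail. The basket hangs with its -x side towards the tub's -x side: lip outside, basket inside, in the notch about 16 mm clear of the floor.
- rail_mid (a point): Point of the tub at (-96.5, 0, 130) mm in its frame, same axes: mid-wall, at rail-top height. The rail is 7 mm thick like the wall, 230 mm long, with one square notch at its own middle, 34.5 mm long, 12 mm deep. It is clamped anywhere along the wall: the notch's centre is at an unreported y from -40 to +40 mm, to be seen or felt.
- tin: Plain open steel tin without hook or grip, 62 x 82 x 62 mm high, next to the basket; to be left alone. Origin under its centre.
- clay: Block of terracotta clay, 90 x 120 x 70 mm high; leave alone. Origin under its centre.
- jar: Closed amber glass jar, 60 mm across, 85 mm high; leave alone. Origin under its centre.
- bowl: White bowl, 80 mm across, 40 mm high; leave alone. Origin under its centre.
- mallet: Wooden mallet lying down, about 240 mm long; leave alone.
- spatula: Spatula with a wooden handle, lying down; leave alone.
Mind the look-alikes: they are no part of the job. Leave any blue or yellow look-alike of the basket alone.

How it is judged:
By the outcome, as a careful person would: the job done as asked, in the order asked, and still so for the second after the job is handed in, with the robot touching nothing.
It also fails if it takes over 67 s, if anything falls off the work surface, if the arm or the gripper's body presses on something with over 40 N, if the wrist force passes 120 N, or if a joint passes its speed limit or range.

### The arm

A 7-joint arm with a two-finger parallel gripper is mounted at the origin on the work surface. World frame = base frame: x ahead of the robot, y to its left, z up, the work surface at z = 0. Lengths are in m, angles in rad, forces in N, time in s.
With the tool pointing down it reaches from about 0.35 to 0.9 m from the base axis. Payload 7.2 kg.
Tool frame: the origin (TCP) lies between the finger pads; the fingertips stand 22 mm ahead of it and the grasp point (between the pads) lies 3 mm ahead of it; z points along the fingers, y is the direction in which the jaws open and shut (so a half turn about z gives the same grasp; the last joint's range is limited). The gripper opens to 88 mm and grips with 3 to 60 N. Pads are 20 mm wide; open, the fingers measure 115 mm over their backs; the gripper's body (75 mm by 178 mm) begins 61 mm behind the grasp point.
Start: joints at [1.113, 0.411, -0.013, 1.596, 0.006, 1.134, -0.082], TCP at [0.237, -0.578, 0.245] pointing down, gripper open.
Joint ranges: [-2.95, 2.95], [-0.29, 1.99], [-1.47, 1.44], [0.14, 2.54], [-1.03, 4.17], [0.13, 1.85], [-2.86, 2.86]. Speed limits (rad/s): [2.39, 2.39, 3.01, 3.01, 3.14, 3.14, 3.14].

### API

Orientations are given as a unit quaternion [w, x, y, z].
In Python, from station import bot, get_image, get_calibration, ticket gives the robot as it stands. The module is installed in compiled form; this text tells all that it offers.
- The arm moves only by the shell command python3 -m inch 'ROWS'. ROWS is JSON, a list of rows, each a list of 3 entries, a list of its own where there are three numbers: the shift along the tool's x, y, z in m, then the turn, a rotation vector about the tool's x, y, z in degrees, then the closure in counts, from 0 (fully open) to 255 (shut). A call has 1 to 20 rows; each row is the pose to reach, as a shift and turn from the pose measured when the call began, along the tool's axes at that moment; what a row does not reach only later rows make up. A row lasts 1/12 s, in which the tool goes at most 41.7 mm and 7.16 degrees, less where a joint would pass 70% of its speed; a pose out of reach is approached as far as the arm can. A call with a gripper value outside its range is refused whole. The fingers move at their own pace and stop on an object; the grip force is fixed at half the most. Time passes only in rows, so rows that repeat a pose let the fingers close. It gives the time, the measured TCP pose, the force and the opening at its end, in the units of the state.
- bot.observe(): the state, without advancing time (a new reading comes with each control period).
- get_image(name): name is "side" or "top"; returns the picture (400x640x3 uint8, red, green, blue); there is no depth.
- get_calibration(name): a dict with "camera_matrix" (3x3 intrinsics, pixels), "T" (4x4, takes a point from camera to world coordinates). Camera axes: x right, y down, z forward; pixel columns grow to the right and rows downward; lengths in m; the calibration is good to about 2 mm. A picture is of the moment at which its call begins. get_calibration takes no time and is no camera call.
- ticket.finish_job(): hands the job in, once; it reports no verdict.
The state is a dict: "time_s": time; "q": joint angles; "qvel": joint speeds; "joint_torque": joint torques, N m; "tcp_pos": TCP position; "ee_rot": TCP orientation; "force": force on the tool from outside, world axes, zero at the start; "torque": the same for the moment, N m; "width": opening from 0.0 (shut) to 1.0 (fully open).
Only numpy, scipy, OpenCV 4.12 (cv2) and the standard library are available. Lean on these libraries where they do the work, as an engineer would, in place of code of your own. Each camera call takes 0.05 s, during which the arm holds its last target.

## Working session

There is one attempt and no reset: what is moved stays moved. The work goes in short steps, Python scripts to look and compute and a shell command to move; the robot and the scene stay as the last step left them, time stands still between calls to the robot, and variables do not carry over. Pictures are saved under pics/ and viewed, and the job is handed in when it is done.

```bash
mkdir -p pics
python3 - <<'E'
from station import bot,get_image,get_calibration
import cv2
s=bot.observe(); print({k:(v if not hasattr(v,'round') else v.round(4) if hasattr(v,'shape') else v) for k,v in s.items()})
for n in("side","top"):
    c=get_calibration(n);print(n,c)
    cv2.imwrite(f"pics/{n}0.png",cv2.cvtColor(get_image(n),cv2.COLOR_RGB2BGR))
E
```

```text
{'time_s': 0.0, 'q': array([ 1.1128,  0.4119, -0.0127,  1.597 ,  0.0056,  1.1343, -0.0822]), 'qvel': array([-0.0009,  0.0001, -0.0007, -0.0023,  0.0016,  0.0001,  0.0002]), 'joint_torque': array([ 5.00000e-04, -5.87949e+01,  6.41800e-01, -2.91069e+01,
       -5.38000e-02,  1.83000e-02,  1.00000e-04]), 'tcp_pos': array([ 0.2373, -0.5777,  0.2438]), 'ee_rot': array([-7.000e-04,  9.811e-01,  1.937e-01, -2.000e-04]), 'force': array([-0.3463,  0.0197,  0.4219]), 'torque': array([-0.0084,  0.0483,  0.0406]), 'width': 1.0008485587323448}
side {'camera_matrix': array([[376.88794819,   0.        , 322.3835794 ],
       [  0.        , 376.88794819, 197.23455935],
       [  0.        ,   0.        ,   1.        ]]), 'T': array([[-0.99643646, -0.05327407,  0.06539306,  0.46203856],
       [-0.08375791,  0.71641481, -0.69262864,  0.70601826],
       [-0.0099494 , -0.69563761, -0.71832397,  0.78570134],
       [ 0.        ,  0.        ,  0.        ,  1.        ]])}
top {'camera_matrix': array([[493.04040627,   0.        , 325.55572126],
       [  0.        , 493.04040627, 197.2093653 ],
       [  0.        ,   0.        ,   1.        ]]), 'T': array([[ 0.00806231, -0.98450808,  0.17515374,  0.26172177],
       [-0.99995362, -0.00701465,  0.0065997 ,  0.0161324 ],
       [-0.00526882, -0.17519882, -0.98451898,  1.46307003],
       [ 0.        ,  0.        ,  0.        ,  1.        ]])}
```

View pics/side0.png

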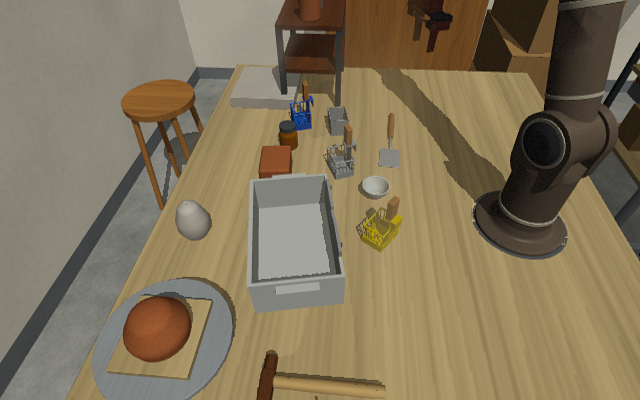

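View pics/top0.png

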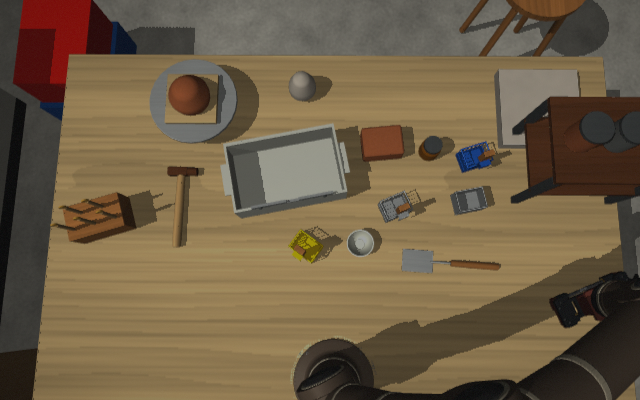

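Run:
```python
import cv2
s=cv2.imread("pics/side0.png");t=cv2.imread("pics/top0.png")
cv2.imwrite("pics/c1.png",cv2.resize(s[110:260,230:420],None,fx=4,fy=4,interpolation=cv2.INTER_CUBIC))
cv2.imwrite("pics/c2.png",cv2.resize(t[110:270,215:365],None,fx=3.75,fy=3.75,interpolation=cv2.INTER_CUBIC))
cv2.imwrite("pics/c3.png",cv2.resize(t[170:240,360:500],None,fx=5.5,fy=5.5,interpolation=cv2.INTER_CUBIC))
```

```text
(no output)
```

View pics/c1.png

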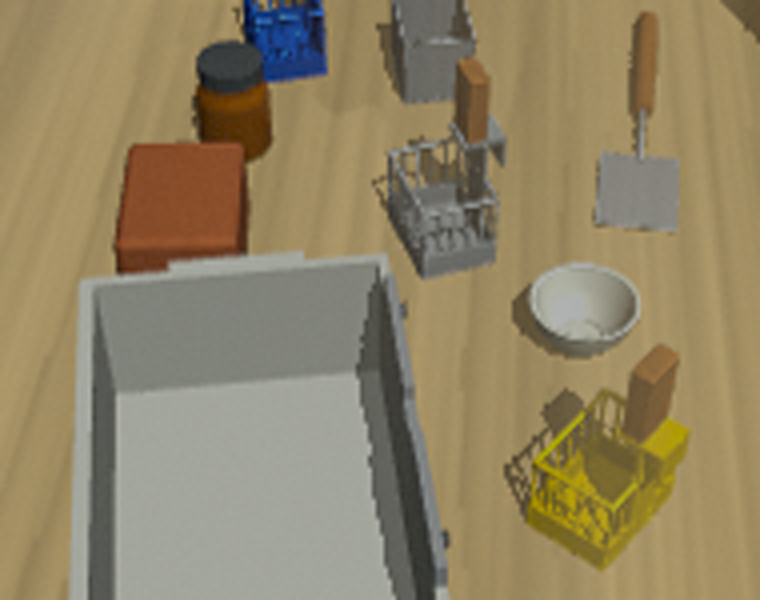

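View pics/c2.png

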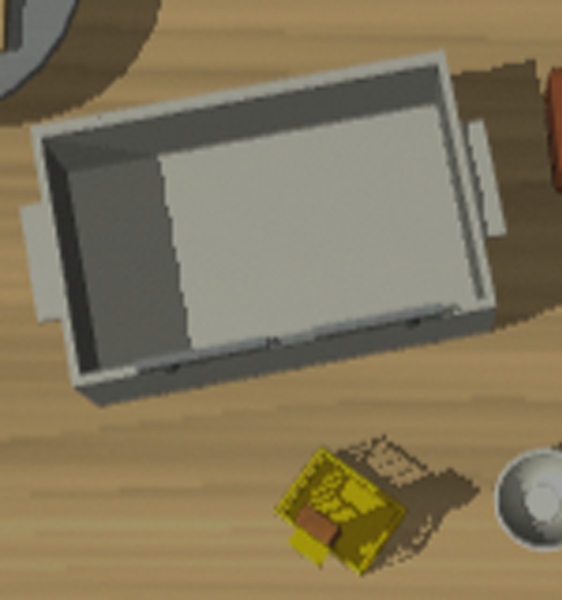

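View pics/c3.png

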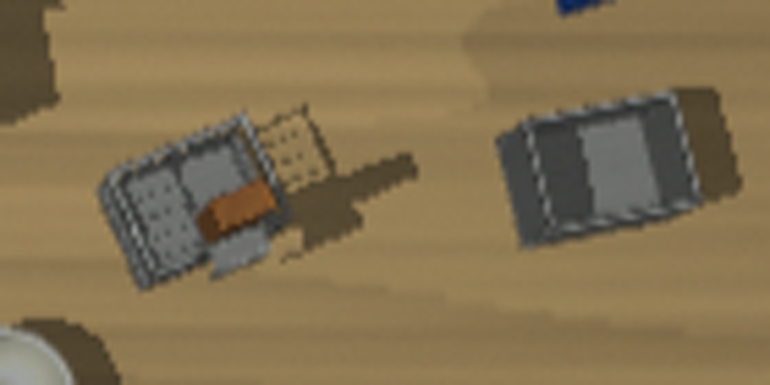

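Run:
```python
import cv2
s=cv2.imread("pics/side0.png");t=cv2.imread("pics/top0.png")
cv2.imwrite("pics/d1.png",cv2.resize(s[165:305,300:360],None,fx=8,fy=4,interpolation=cv2.INTER_LANCZOS4)) 
cv2.imwrite("pics/d2.png",cv2.resize(t[180:225,225:355],None,fx=6,fy=10,interpolation=cv2.INTER_LANCZOS4))
cv2.imwrite("pics/d3.png",cv2.resize(s[120:185,310:370],None,fx=9,fy=9,interpolation=cv2.INTER_LANCZOS4))
```

```text
(no output)
```

View pics/d1.png

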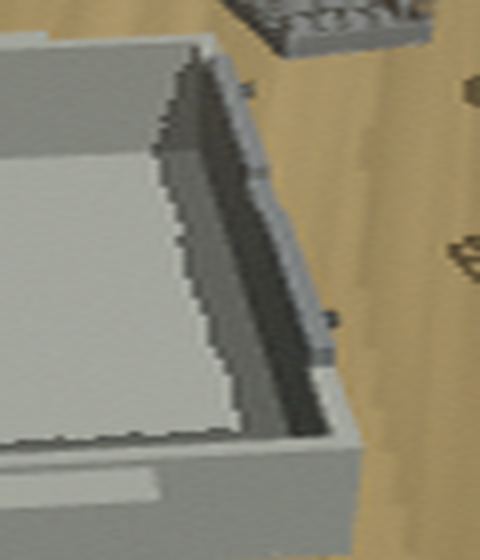

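View pics/d2.png

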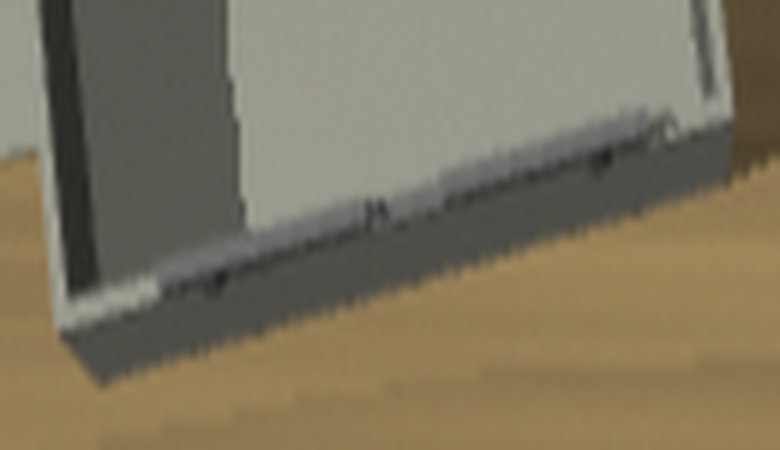

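View pics/d3.png

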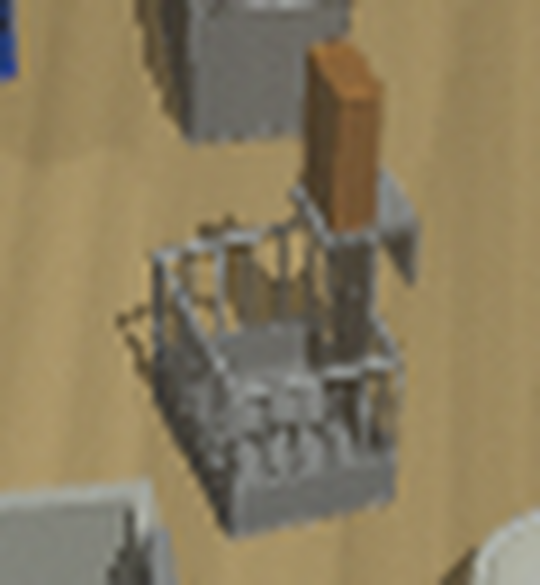

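```bash
cat > h.py <<'E'
import numpy as np
from station import get_calibration
from scipy.optimize import least_squares
from scipy.spatial.transform import Rotation as R
CAL={n:get_calibration(n) for n in("side","top")}
def proj(n,P):
    c=CAL[n];T=c["T"];p=(np.atleast_2d(P)-T[:3,3])@T[:3,:3];q=p@c["camera_matrix"].T
    return q[:,:2]/q[:,2:]
def px(X,Y,ox,oy,fx,fy): return ((X+.5)/fx-.5+ox,(Y+.5)/fy-.5+oy)
def place(v,P):
    P=np.atleast_2d(P).astype(float);c,s=np.cos(v[2]),np.sin(v[2])
    return np.c_[v[0]+c*P[:,0]-s*P[:,1],v[1]+s*P[:,0]+c*P[:,1],P[:,2]]
E
python3 - <<'E'
from h import *
d2=lambda X,Y:px(X,Y,225,180,6,10)
c2=lambda X,Y:px(X,Y,215,110,3.75,3.75)
c3=lambda X,Y:px(X,Y,360,170,5.5,5.5)
d1=lambda X,Y:px(X,Y,300,165,8,4)
d3=lambda X,Y:px(X,Y,310,120,9,9)
# tub obs: cam, pix, func of notch y ->local
tub=[("top",d2(62,328),(-.1,.16,.112),0),("top",d2(103,385),(-.1,.16,0),0),("top",d2(732,122),(-.1,-.16,.112),0),("top",d2(728,183),(-.1,-.16,0),0),
("top",c2(35,128),(.1,.16,.112),0),("top",c2(443,52),(.1,-.16,.112),0),
("top",d2(160,280),(-.0965,.115,.13),1),("top",d2(648,120),(-.0965,-.115,.13),1),
("side",d1(360,445),(-.1,.16,.112),0),("side",d1(212,38),(-.1,-.16,.112),0),
("side",d1(332,348),(-.1,.115,.13),1),("side",d1(217,52),(-.0965,-.115,.13),1)]
def run(obs,v0,cams=("top","side")):
    o=[x for x in obs if x[0] in cams]
    def f(v):
        r=[]
        for n,p,l,k in o:
            l=np.array(l,float); 
            if k:l[1]+=v[3]
            r.append(proj(n,place(v,l))[0]-p)
        return np.array(r).ravel()
    s=least_squares(f,v0,loss="soft_l1");return s.x,f(s.x).reshape(-1,2)
for c in(("top","side"),("top",),("side",)):
    v,r=run(tub,[.5,.1,.2,0],c);print("tub",c,v.round(4));print(r.round(1).tolist())
    a=place(v,[[-.0965,v[3],.13]])[0];print(" notch",a.round(4))
g=[("top",c3(215,207),(-.013,.015,.155),0),("top",c3(268,180),(-.013,-.015,.155),0),("top",c3(277,205),(-.029,-.015,.155),0),("top",c3(225,232),(-.029,.015,.155),0),
("top",c3(270,255),(-.044,-.015,.099),0),("top",c3(212,280),(-.044,.015,.099),0),("top",c3(243,115),(.03,-.04,.065),0),
("side",d3(235,535),(.03,.04,0),0),("side",d3(395,500),(-.03,.04,0),0),("side",d3(240,375),(.03,.04,.065),0),("side",d3(400,360),(-.03,.04,.065),0),("side",d3(155,255),(.03,-.04,.065),0),
("side",d3(345,97),(-.013,.015,.155),0),("side",d3(380,82),(-.029,.015,.155),0),("side",d3(308,48),(-.013,-.015,.155),0),("side",d3(418,230),(-.044,.015,.099),0)]
for c in(("top","side"),("top",),("side",)):
    v,r=run(g,[.45,-.15,.3,0],c);print("bk",c,v[:3].round(4));print(r.round(1).tolist())
    print(" grip",place(v,[[-.021,0,.137]])[0].round(4))
E
```

```text
tub ('top', 'side') [ 0.5871  0.1411  0.1966 -0.0047]
[[-0.9, -0.0], [-0.7, -0.3], [0.7, -0.8], [-0.0, 0.1], [-0.9, 0.1], [0.9, -0.1], [-0.7, -0.8], [0.4, -0.4], [0.4, -0.0], [0.4, -1.6], [0.6, -0.5], [0.3, 0.4]]
 notch [0.4934 0.1176 0.13  ]
tub ('top',) [ 0.5864  0.1405  0.1982 -0.0043]
[[-0.6, 0.3], [-0.4, 0.0], [1.0, -0.6], [0.2, 0.2], [-0.7, 0.5], [1.0, 0.1], [-0.6, -0.5], [0.5, -0.1]]
 notch [0.4926 0.1173 0.13  ]
tub ('side',) [ 0.5879  0.1425  0.1961 -0.0057]
[[-0.0, 0.5], [0.1, -1.2], [0.1, -0.3], [-0.1, 0.5]]
 notch [0.4944 0.1181 0.13  ]
bk ('top', 'side') [ 0.4886 -0.177   0.4052]
[[-1.2, -0.8], [-0.6, -0.2], [0.2, 0.7], [-0.6, 0.1], [0.4, -0.4], [1.1, -0.8], [0.7, -0.1], [-0.3, 0.7], [0.3, 0.2], [-0.5, 2.2], [0.9, -0.5], [0.0, -0.7], [-0.3, -0.0], [1.1, 0.5], [0.0, -0.5], [0.7, -1.2]]
 grip [ 0.4693 -0.1853  0.137 ]
bk ('top',) [ 0.4877 -0.1767  0.4219]
[[-1.2, -0.5], [-0.7, 0.0], [0.2, 0.9], [-0.4, 0.4], [0.5, -0.3], [1.3, -0.5], [0.3, 0.1]]
 grip [ 0.4686 -0.1853  0.137 ]
bk ('side',) [ 0.4892 -0.177   0.4074]
[[-0.5, 0.7], [0.1, 0.2], [-0.7, 2.2], [0.7, -0.5], [-0.2, -0.7], [-0.5, -0.1], [0.9, 0.5], [-0.2, -0.5], [0.5, -1.2]]
 grip [ 0.47   -0.1853  0.137 ]
```

```bash
cat >> h.py <<'E'
def state():
    from station import bot
    s=bot.observe();return s
def Rt(s):
    w,x,y,z=s["ee_rot"];return R.from_quat([x,y,z,w])
def plan(target,yaw):
    "tool-frame shift and turn from here to TCP target, pointing down, tool x at world yaw"
    s=state();r=Rt(s);t=R.from_matrix(np.array([[np.cos(yaw),np.sin(yaw),0],[np.sin(yaw),-np.cos(yaw),0],[0,0,-1]]))
    print("t",round(float(s["time_s"]),2),"pos",s["tcp_pos"].round(4),"F",s["force"].round(2),"M",s["torque"].round(2),"w",round(float(s["width"]),3),"yaw",round(float(np.degrees(np.arctan2(*r.as_matrix()[[1,0],0]))),2))
    print("shift mm",(1000*r.inv().apply(np.array(target)-s["tcp_pos"])).round(1),"turn deg",np.degrees((r.inv()*t).as_rotvec()).round(2))
E
python3 -c "
from h import *
plan([.4693,-.1853,.143],.405)"
```

```text
t 0.1 pos [ 0.2373 -0.5777  0.2439] F [-0.01  0.39 -0.72] M [0.09 0.04 0.07] w 1.0 yaw 22.33
shift mm [ 363.7 -274.7  101.3] turn deg [-0.08  0.01 -0.87]
```

```bash
python3 -m inch '[[[0.02,-0.025,0],[0,0,0],0],[[0.045,-0.05,0],[0,0,0],0],[[0.07,-0.078,0],[0,0,-0.5],0],[[0.095,-0.105,0],[0,0,-0.8],0],[[0.12,-0.13,0],[0,0,-0.8],0],[[0.145,-0.155,0],[0,0,-0.8],0],[[0.175,-0.175,0],[0,0,-0.8],0],[[0.205,-0.195,0],[0,0,-0.8],0],[[0.235,-0.215,0],[0,0,-0.8],0],[[0.265,-0.232,0],[0,0,-0.8],0],[[0.295,-0.248,0],[0,0,-0.8],0],[[0.325,-0.262,0],[0,0,-0.8],0],[[0.35,-0.272,0],[0,0,-0.8],0],[[0.3637,-0.2747,0],[0,0,-0.8],0],[[0.3637,-0.2747,0],[0,0,-0.8],0],[[0.3637,-0.2747,0],[0,0,-0.8],0]]'
python3 - <<'E'
from h import *
from station import get_image
import cv2
plan([.4693,-.1853,.143],.405)
t=get_image("top")[...,::-1];s=get_image("side")[...,::-1]
import numpy as np
a=cv2.resize(t[160:260,340:470],None,fx=3,fy=3,interpolation=2);b=cv2.resize(s[60:200,270:400],None,fx=3,fy=3,interpolation=2)
o=np.zeros((420,790,3),np.uint8);o[:300,:390]=a;o[:420,400:]=b;cv2.imwrite("pics/e1.png",o)
E
```

```text
time_s: 1.43
tcp_pos: [0.4692, -0.185, 0.2438]
ee_rot: [-0.001, 0.98, 0.201, -0.001]
force: [-0.8, -0.7, -0.4]
width: 1.001
t 1.43 pos [ 0.4692 -0.185   0.2438] F [-0.79 -0.69 -0.41] M [-0.04 -0.02 -0.  ] w 1.001 yaw 23.23
shift mm [1.000e-01 5.000e-01 1.008e+02] turn deg [-0.12  0.05  0.02]
```

View pics/e1.png

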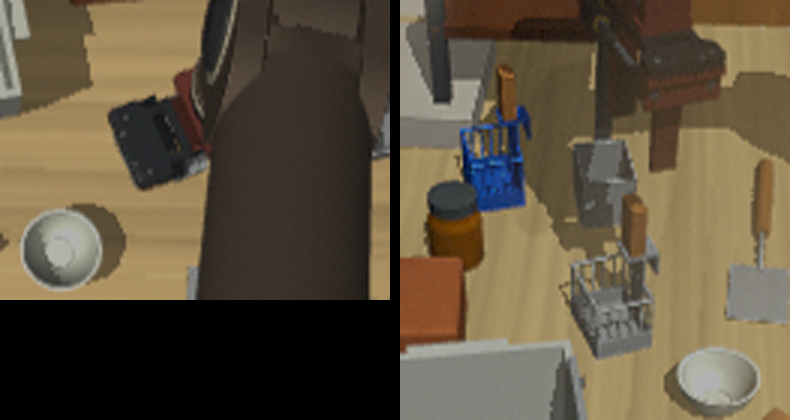

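Run:
```python
from h import *
y=.405
for n in("side","top"):
  for k in(.044,-.044,.0575):
    P=[.4692+k*np.sin(y),-.185-k*np.cos(y),.222]; print(n,k,proj(n,P).round(0))
  print(proj(n,[.4693,-.1853,.155]))
```

```text
side 0.044 [[344.  98.]]
side -0.044 [[355. 115.]]
side 0.0575 [[342.  96.]]
[[348.31990239 126.77509749]]
top 0.044 [[423. 196.]]
top -0.044 [[392. 210.]]
top 0.0575 [[428. 194.]]
[[403.8208175  206.98291983]]
```

Side crop shows the tips at about px (357,114) and (344,100), and the prediction was (355,115) and (344,98). The jaws straddle the steel basket's grip, whose top is at px (348,127). Descending.

```bash
python3 -m inch '[[[0,0,0.025],[0,0,0],0],[[0,0.0005,0.05],[0,0,0],0],[[0,0.0005,0.07],[0,0,0],0],[[0,0.0005,0.085],[0,0,0],0],[[0,0.0005,0.095],[0,0,0],0],[[0,0.0005,0.1],[0,0,0],0],[[0,0.0005,0.1008],[0,0,0],0],[[0,0.0005,0.1008],[0,0,0],0]]'
python3 - <<'E'
from h import *
from station import get_image
import cv2
plan([.4693,-.1853,.143],.405)
s=get_image("side")[...,::-1]
cv2.imwrite("pics/e2.png",cv2.resize(s[90:190,290:400],None,fx=6,fy=6,interpolation=2))
E
```

```text
time_s: 2.2
tcp_pos: [0.4684, -0.1872, 0.1436]
ee_rot: [-0.001, 0.98, 0.2, -0.001]
force: [0.5, 1.2, -0.2]
width: 0.998
t 2.2 pos [ 0.4684 -0.1872  0.1436] F [ 0.48  1.18 -0.17] M [-0.03 -0.03 -0.02] w 0.998 yaw 23.02
shift mm [ 1.6 -1.4  0.6] turn deg [-0.07  0.05 -0.18]
```

View pics/e2.png

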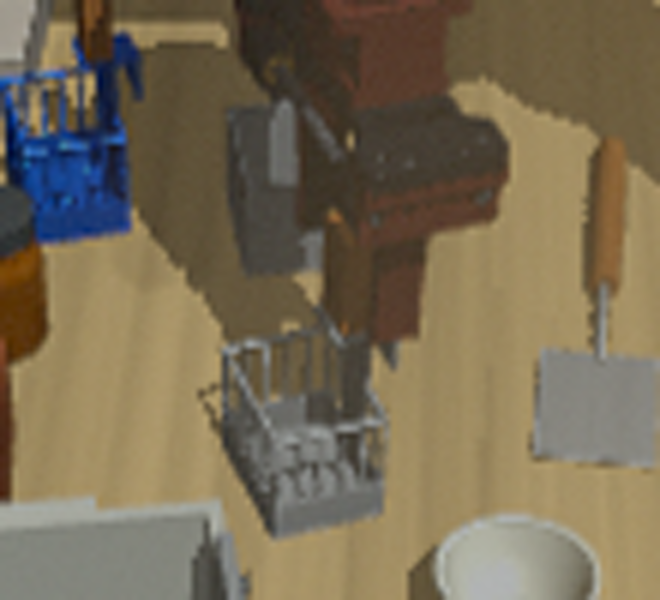

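Run:
```python
from h import *
y=np.radians(23);p=np.array([.4684,-.1872])
for k in(-.044,-.0575):
  for dx in(-.01,0,.01):
    print(k,dx,proj("side",[p[0]+k*np.sin(y)+dx*np.cos(y),p[1]-k*np.cos(y)+dx*np.sin(y),.1216]).round(1))
```

```text
-0.044 -0.01 [[357.  144.1]]
-0.044 0 [[353.8 144.8]]
-0.044 0.01 [[350.5 145.5]]
-0.0575 -0.01 [[358.8 146.9]]
-0.0575 0 [[355.5 147.7]]
-0.0575 0.01 [[352.2 148.4]]
```

```bash
python3 -m inch '[[[0.0016,-0.0014,0.0006],[0,0,-0.2],0],[[0.0016,-0.0014,0.0006],[0,0,-0.2],0],[[0.0016,-0.0014,0.0006],[0,0,-0.2],100],[[0.0016,-0.0014,0.0006],[0,0,-0.2],200],[[0.0016,-0.0014,0.0006],[0,0,-0.2],255],[[0.0016,-0.0014,0.0006],[0,0,-0.2],255],[[0.0016,-0.0014,0.0006],[0,0,-0.2],255],[[0.0016,-0.0014,0.0006],[0,0,-0.2],255],[[0.0016,-0.0014,0.0006],[0,0,-0.2],255],[[0.0016,-0.0014,0.0006],[0,0,-0.2],255]]'
python3 -c "
from h import *
plan([.4693,-.1853,.143],.405)"
```

```text
time_s: 3.08
tcp_pos: [0.4696, -0.1852, 0.1432]
ee_rot: [-0.0, 0.98, 0.201, -0.0]
force: [-1.0, 0.5, -0.1]
width: 0.433
t 3.08 pos [ 0.4696 -0.1852  0.1432] F [-1.05  0.51 -0.15] M [-0.01 -0.03  0.04] w 0.433 yaw 23.23
shift mm [-0.3 -0.1  0.2] turn deg [-0.05  0.03  0.03]
```

```bash
python3 -m inch '[[[0,0,0],[0,0,0],255],[[0,0,0],[0,0,0],255],[[0,0,0],[0,0,0],255],[[0,0,0],[0,0,0],255],[[0,0,0],[0,0,0],255]]'
python3 -c "
from h import *
plan([.4693,-.1853,.143],.405)"
```

```text
time_s: 3.5
tcp_pos: [0.4694, -0.1853, 0.1431]
ee_rot: [-0.0, 0.98, 0.201, -0.001]
force: [-0.7, 0.0, -2.7]
width: 0.341
t 3.5 pos [ 0.4694 -0.1853  0.1431] F [-0.71  0.04 -2.72] M [-0.14  0.02 -0.04] w 0.341 yaw 23.23
shift mm [-0.1 -0.   0.1] turn deg [-0.07  0.05  0.02]
```

```bash
python3 -m inch '[[[0,0,-0.005],[0,0,0],255],[[0,0,-0.015],[0,0,0],255],[[0,0,-0.03],[0,0,0],255],[[0,0,-0.05],[0,0,0],255],[[0,0,-0.07],[0,0,0],255],[[0,0,-0.09],[0,0,0],255],[[0,0,-0.11],[0,0,0],255],[[0,0,-0.13],[0,0,0],255],[[0,0,-0.15],[0,0,0],255],[[0,0,-0.162],[0,0,0],255],[[0,0,-0.167],[0,0,0],255],[[0,0,-0.167],[0,0,0],255],[[0,0,-0.167],[0,0,0],255]]'
python3 - <<'E'
from h import *
from station import get_image
import cv2
plan([.5076,.1204,.31],.197)
s=get_image("side")[...,::-1]
cv2.imwrite("pics/e3.png",cv2.resize(s[40:190,270:400],None,fx=5,fy=4,interpolation=2))
E
```

```text
time_s: 4.58
tcp_pos: [0.4693, -0.1852, 0.3099]
ee_rot: [-0.001, 0.98, 0.201, -0.001]
force: [-0.2, -0.0, -2.9]
width: 0.339
t 4.58 pos [ 0.4693 -0.1852  0.3099] F [-0.23 -0.04 -2.93] M [-0.01  0.04 -0.02] w 0.339 yaw 23.23
shift mm [ 1.558e+02 -2.657e+02  1.000e-01] turn deg [-0.07  0.07 11.95]
```

View pics/e3.png

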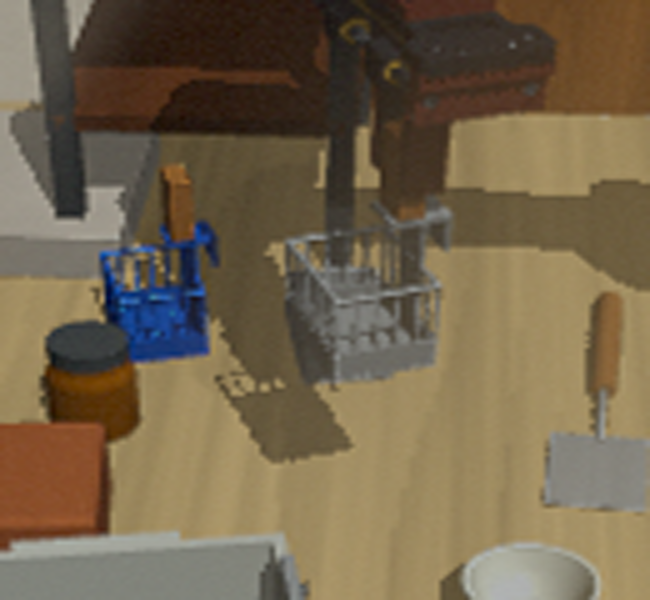

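The basket is gripped upright, with its bottom front corners at about px (337,135) and (357,131). It weighs about 2.9 N. Carrying it over the notch now.

```bash
python3 -m inch '[[[0.005,-0.009,0],[0,0,0.5],255],[[0.015,-0.026,0],[0,0,1],255],[[0.03,-0.051,0],[0,0,2],255],[[0.045,-0.077,0],[0,0,3.5],255],[[0.06,-0.102,0],[0,0,5],255],[[0.075,-0.128,0],[0,0,6.5],255],[[0.09,-0.153,0],[0,0,8],255],[[0.105,-0.179,0],[0,0,9.5],255],[[0.12,-0.205,0],[0,0,11],255],[[0.135,-0.23,0],[0,0,12],255],[[0.146,-0.249,0],[0,0,12],255],[[0.152,-0.26,0],[0,0,12],255],[[0.1555,-0.265,0],[0,0,12],255],[[0.1558,-0.2657,0],[0,0,12],255],[[0.1558,-0.2657,0],[0,0,12],255],[[0.1558,-0.2657,0],[0,0,12],255]]'
python3 - <<'E'
from h import *
from station import get_image
import cv2
plan([.5076,.1204,.235],.197)
s=get_image("side")[...,::-1];t=get_image("top")[...,::-1]
cv2.imwrite("pics/f1.png",cv2.resize(s[60:310,230:400],None,fx=4,fy=2.4,interpolation=2))
cv2.imwrite("pics/f2.png",cv2.resize(t[120:250,215:365],None,fx=4.5,fy=4.5,interpolation=2))
E
```

```text
time_s: 5.97
tcp_pos: [0.5074, 0.119, 0.3091]
ee_rot: [-0.0, 0.995, 0.097, -0.002]
force: [0.8, -0.3, -3.3]
width: 0.34
t 5.97 pos [0.5074 0.119  0.3091] F [ 0.76 -0.3  -3.3 ] M [-0.05  0.07  0.  ] w 0.34 yaw 11.14
shift mm [ 0.7 -1.3 74.1] turn deg [-0.05  0.18 -0.14]
```

View pics/f1.png

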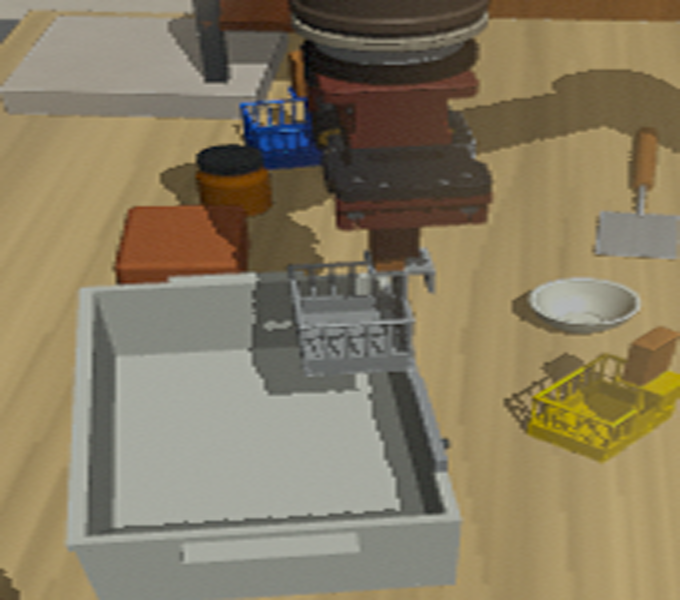

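View pics/f2.png

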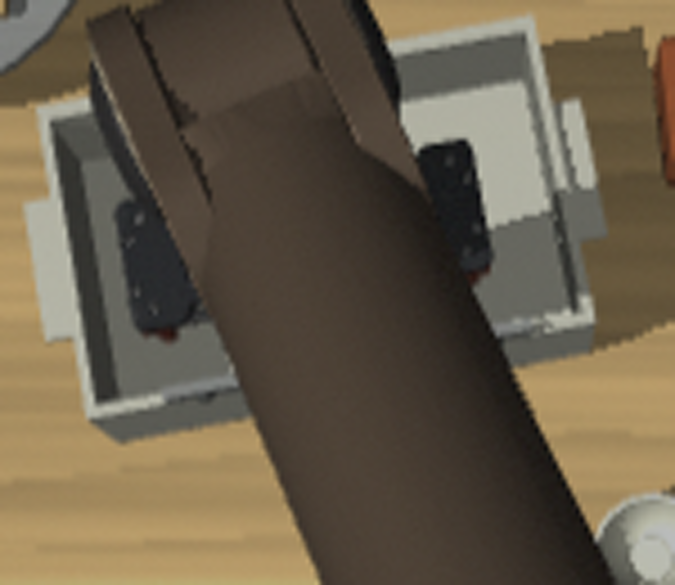

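Side crop: the basket is upright inside the tub wall, with its lip at px (338,172) outboard of the rail. The forearm blocks the top view. Lowering to just above the rail.

```bash
python3 -m inch '[[[0.0007,-0.0013,0.01],[0,0.2,-0.1],255],[[0.0007,-0.0013,0.025],[0,0.2,-0.1],255],[[0.0007,-0.0013,0.04],[0,0.2,-0.1],255],[[0.0007,-0.0013,0.055],[0,0.2,-0.1],255],[[0.0007,-0.0013,0.07],[0,0.2,-0.1],255],[[0.0007,-0.0013,0.082],[0,0.2,-0.1],255],[[0.0007,-0.0013,0.091],[0,0.2,-0.1],255],[[0.0007,-0.0013,0.096],[0,0.2,-0.1],255],[[0.0007,-0.0013,0.097],[0,0.2,-0.1],255],[[0.0007,-0.0013,0.097],[0,0.2,-0.1],255],[[0.0007,-0.0013,0.097],[0,0.2,-0.1],255]]'
python3 - <<'E'
from h import *
from station import get_image
import cv2
plan([.5076,.1204,.212],.197)
s=get_image("side")[...,::-1]
cv2.imwrite("pics/f3.png",cv2.resize(s[150:290,290:360],None,fx=8,fy=4.2,interpolation=2))
E
```

```text
time_s: 6.98
tcp_pos: [0.508, 0.1206, 0.213]
ee_rot: [-0.001, 0.995, 0.098, 0.001]
force: [0.0, -0.7, -3.1]
width: 0.341
t 6.98 pos [0.508  0.1206 0.213 ] F [ 0.04 -0.73 -3.06] M [ 0.    0.12 -0.05] w 0.341 yaw 11.22
shift mm [-0.5  0.1  1. ] turn deg [-0.06 -0.11 -0.07]
```

View pics/f3.png

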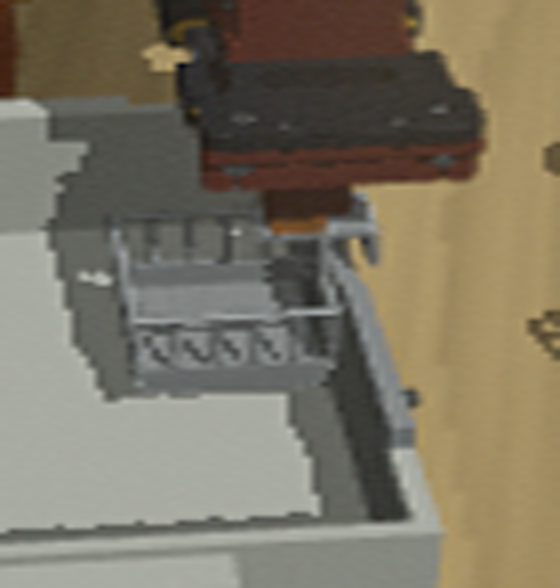

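```bash
cat > ov.py <<'E'
from h import *
from station import get_image
import cv2,sys
def run(name,tub=(.5871,.1411,.1966),ny=-.0047,crop=(150,270,300,360),f=9):
    s=state();img=get_image("side")[...,::-1]
    m=Rt(s).as_matrix();yaw=np.arctan2(m[1,0],m[0,0]);p=s["tcp_pos"]
    off=np.array([-.0211,0]);c,n=np.cos(yaw),np.sin(yaw)
    b=(p[0]-c*off[0],p[1]-n*off[0],yaw);z0=p[2]-.143
    y0,y1,x0,x1=crop
    big=cv2.resize(img[y0:y1,x0:x1],None,fx=f,fy=f,interpolation=2)
    def line(P,col):
        q=((proj("side",P)-[x0,y0]+.5)*f-.5).astype(int)
        cv2.polylines(big,[q.reshape(-1,1,2)],False,col,1)
    B=lambda L:place(b,np.array(L))+[0,0,z0]
    for y in(.015,-.015):line(B([(-.03,y,.065),(-.03,y,.095),(-.041,y,.095),(-.041,y,.072),(-.044,y,.072),(-.044,y,.099),(-.03,y,.099)]),(0,0,255))
    line(B([(-.03,.04,0),(.03,.04,0),(.03,.04,.065),(-.03,.04,.065),(-.03,.04,0)]),(0,0,255))
    for x in(-.1,-.093):
        line(place(tub,[(x,ny+.115,.112),(x,ny+.115,.13),(x,ny+.01725,.13),(x,ny+.01725,.118),(x,ny-.01725,.118),(x,ny-.01725,.13),(x,ny-.115,.13)]),(0,255,0))
    cv2.imwrite(name,big)
    hk=np.array([b[0]-.0355*c,b[1]-.0355*n]);d=hk-np.array(tub[:2]);ct,st=np.cos(tub[2]),np.sin(tub[2])
    print("hook in tub frame mm",((ct*d[0]+st*d[1])*1e3+96.5).round(2),((-st*d[0]+ct*d[1]-ny)*1e3).round(2),"z over rail",((z0+.095-.13)*1e3).round(2),"F",s["force"].round(2),"M",s["torque"].round(2))
if __name__=="__main__":run(sys.argv[1])
E
python3 ov.py pics/g1.png
```

```text
hook in tub frame mm 0.61 0.08 z over rail 35.14 F [-0.4  -0.98 -3.01] M [-0.05  0.07 -0.  ]
```

View pics/g1.png

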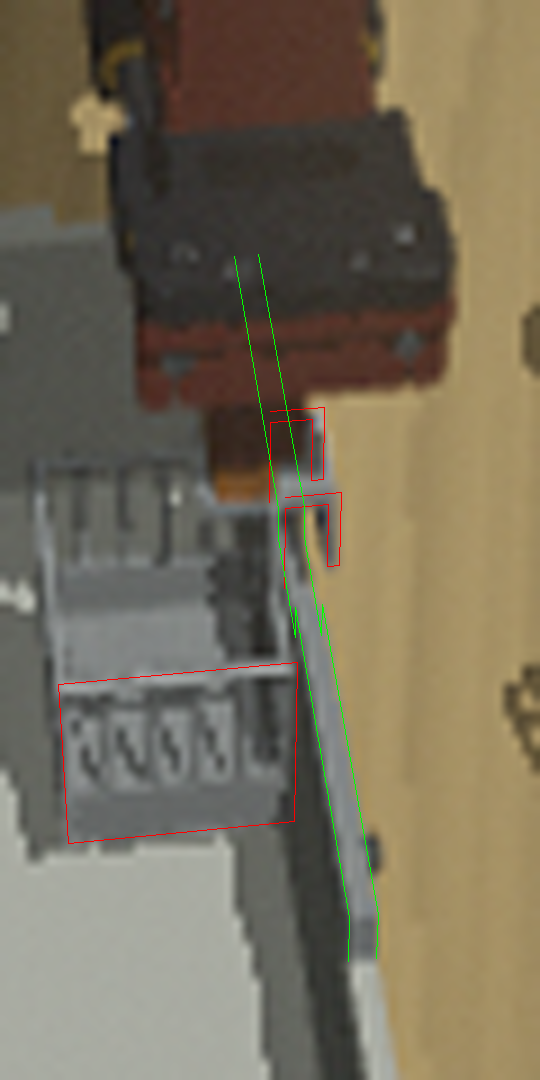

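Run:
```python
import cv2,ov
ov.run("pics/g2.png",crop=(190,225,320,345),f=24)
from station import get_image
cv2.imwrite("pics/g3.png",cv2.resize(get_image("side")[190:225,320:345,::-1],None,fx=20,fy=17,interpolation=cv2.INTER_NEAREST))
```

```text
hook in tub frame mm 0.61 0.11 z over rail 35.18 F [-0.71 -0.12 -2.75] M [-0.04  0.08  0.02]
```

View pics/g2.png

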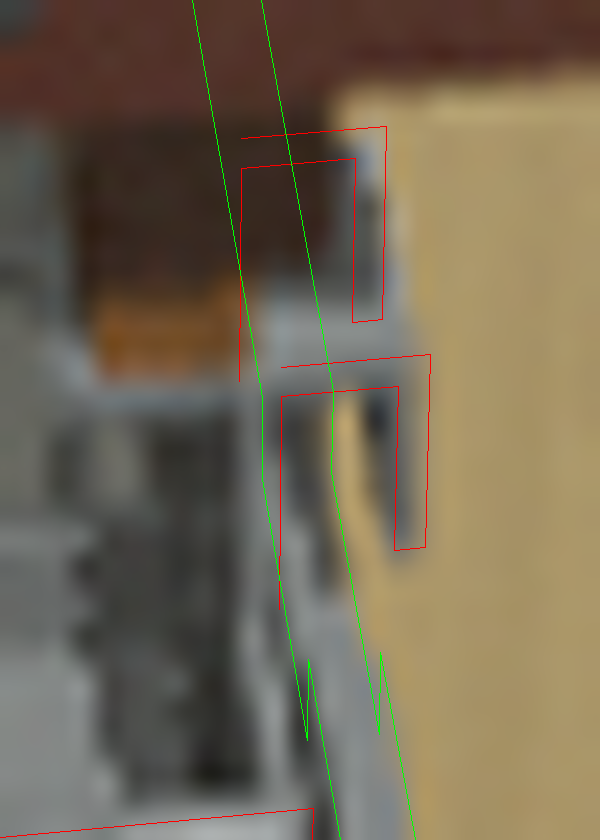

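View pics/g3.png

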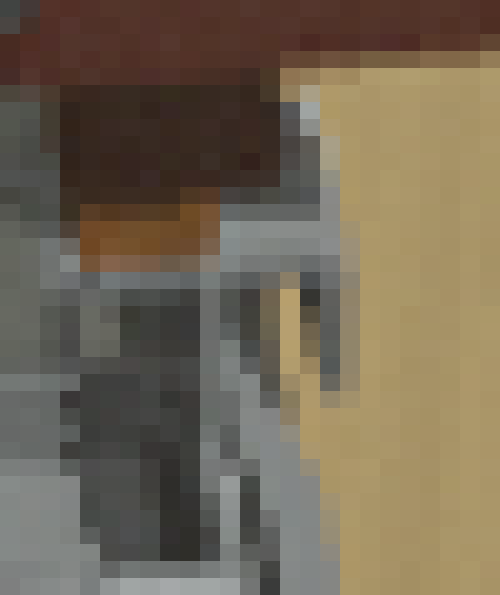

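The overlay agrees to about 1 px. The lip sits about 0.5 px (1 mm) further +x than modelled, and the nominal x offset is +0.6 mm, so I'll correct tool x by about -1.4 mm and lower gently.

```bash
python3 -m inch '[[[-0.0014,0,0],[0,-0.1,-0.1],255],[[-0.0014,0,0.004],[0,-0.1,-0.1],255],[[-0.0014,0,0.007],[0,-0.1,-0.1],255],[[-0.0014,0,0.008],[0,-0.1,-0.1],255],[[-0.0014,0,0.0088],[0,-0.1,-0.1],255],[[-0.0014,0,0.0096],[0,-0.1,-0.1],255],[[-0.0014,0,0.0104],[0,-0.1,-0.1],255],[[-0.0014,0,0.0112],[0,-0.1,-0.1],255],[[-0.0014,0,0.012],[0,-0.1,-0.1],255],[[-0.0014,0,0.0128],[0,-0.1,-0.1],255],[[-0.0014,0,0.0136],[0,-0.1,-0.1],255],[[-0.0014,0,0.0144],[0,-0.1,-0.1],255],[[-0.0014,0,0.0152],[0,-0.1,-0.1],255],[[-0.0014,0,0.0152],[0,-0.1,-0.1],255]]'
python3 - <<'E'
import ov
ov.run("pics/g4.png",crop=(190,240,315,350),f=12)
E
```

```text
time_s: 8.35
tcp_pos: [0.5065, 0.1203, 0.1976]
ee_rot: [-0.001, 0.995, 0.099, -0.0]
force: [0.6, -0.8, -4.0]
width: 0.338
hook in tub frame mm -1.0 0.03 z over rail 19.62 F [ 0.57 -0.76 -3.97] M [-0.    0.03 -0.02]
```

View pics/g4.png

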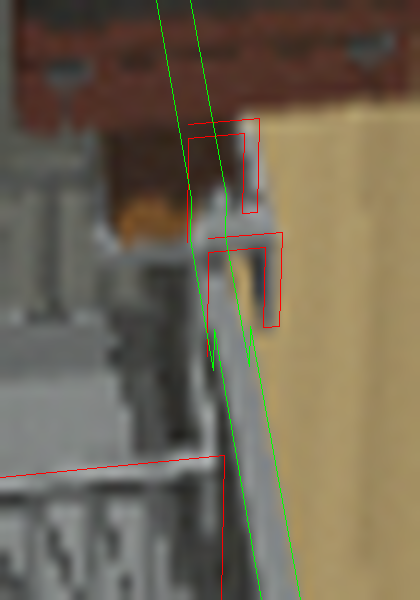

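```bash
python3 -m inch '[[[0.0002,0,0.0008],[0,0,0],255],[[0.0002,0,0.0016],[0,0,0],255],[[0.0002,0,0.0024],[0,0,0],255],[[0.0002,0,0.0032],[0,0,0],255],[[0.0002,0,0.004],[0,0,0],255],[[0.0002,0,0.0048],[0,0,0],255],[[0.0002,0,0.0056],[0,0,0],255],[[0.0002,0,0.0064],[0,0,0],255],[[0.0002,0,0.0072],[0,0,0],255],[[0.0002,0,0.008],[0,0,0],255],[[0.0002,0,0.0088],[0,0,0],255],[[0.0002,0,0.0096],[0,0,0],255],[[0.0002,0,0.0104],[0,0,0],255],[[0.0002,0,0.0112],[0,0,0],255],[[0.0002,0,0.012],[0,0,0],255],[[0.0002,0,0.0128],[0,0,0],255],[[0.0002,0,0.0136],[0,0,0],255],[[0.0002,0,0.0144],[0,0,0],255],[[0.0002,0,0.0152],[0,0,0],255]]'
python3 - <<'E'
import ov
ov.run("pics/g5.png",crop=(190,240,315,350),f=12)
E
```

```text
time_s: 9.98
tcp_pos: [0.5067, 0.1204, 0.1824]
ee_rot: [-0.001, 0.995, 0.099, -0.0]
force: [-0.1, 0.0, -2.7]
width: 0.347
hook in tub frame mm -0.77 0.08 z over rail 4.42 F [-0.14  0.05 -2.66] M [-0.03  0.02 -0.03]
```

View pics/g5.png

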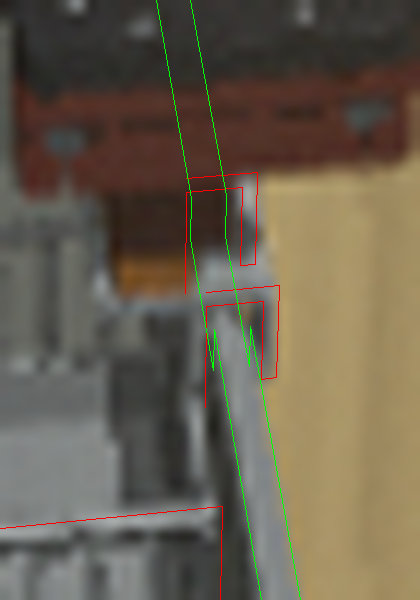

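```bash
python3 -m inch '[[[0,0,0.0006],[0,0,0],255],[[0,0,0.0012],[0,0,0],255],[[0,0,0.0018],[0,0,0],255],[[0,0,0.0024],[0,0,0],255],[[0,0,0.003],[0,0,0],255],[[0,0,0.0036],[0,0,0],255],[[0,0,0.0042],[0,0,0],255],[[0,0,0.0048],[0,0,0],255],[[0,0,0.0054],[0,0,0],255],[[0,0,0.0058],[0,0,0],255]]'
python3 - <<'E'
import ov
ov.run("pics/g6.png",crop=(190,240,315,350),f=12)
E
```

```text
time_s: 10.87
tcp_pos: [0.5066, 0.1204, 0.1764]
ee_rot: [-0.0, 0.995, 0.099, -0.0]
force: [-0.3, -0.5, -3.1]
width: 0.342
hook in tub frame mm -0.87 0.06 z over rail -1.6 F [-0.33 -0.46 -3.09] M [-0.04  0.08  0.03]
```

```bash
python3 -m inch '[[[0,0,0.0005],[0,0,0],255],[[0,0,0.001],[0,0,0],255],[[0,0,0.0015],[0,0,0],255],[[0,0,0.002],[0,0,0],255],[[0,0,0.0025],[0,0,0],255],[[0,0,0.003],[0,0,0],255]]'
python3 - <<'E'
import ov
ov.run("pics/g7.png",crop=(190,240,315,350),f=12)
E
```

```text
time_s: 11.42
tcp_pos: [0.5066, 0.1204, 0.1733]
ee_rot: [-0.0, 0.995, 0.099, -0.0]
force: [0.3, 0.9, -3.9]
width: 0.342
hook in tub frame mm -0.89 0.07 z over rail -4.7 F [ 0.3   0.89 -3.94] M [ 0.01  0.03 -0.01]
```

View pics/g7.png

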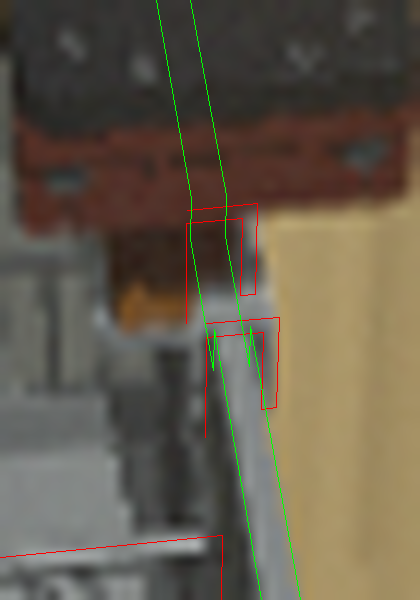

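The bridge is 4.7 mm below rail-top height with no contact force, so it is entering the notch. Continuing gently.

```bash
python3 -m inch '[[[0,0,0.0005],[0,0,0],255],[[0,0,0.001],[0,0,0],255],[[0,0,0.0015],[0,0,0],255],[[0,0,0.002],[0,0,0],255],[[0,0,0.0025],[0,0,0],255],[[0,0,0.003],[0,0,0],255],[[0,0,0.0035],[0,0,0],255],[[0,0,0.004],[0,0,0],255],[[0,0,0.0045],[0,0,0],255],[[0,0,0.005],[0,0,0],255],[[0,0,0.0055],[0,0,0],255],[[0,0,0.006],[0,0,0],255]]'
python3 - <<'E'
import ov
ov.run("pics/g8.png",crop=(190,240,315,350),f=12)
E
```

```text
time_s: 12.47
tcp_pos: [0.5066, 0.1203, 0.1672]
ee_rot: [-0.0, 0.995, 0.099, -0.0]
force: [-0.2, -0.8, -3.2]
width: 0.337
hook in tub frame mm -0.92 0.06 z over rail -10.83 F [-0.19 -0.83 -3.21] M [-0.01  0.07 -0.02]
```

```bash
python3 -m inch '[[[0,0,0.0004],[0,0,0],255],[[0,0,0.0008],[0,0,0],255],[[0,0,0.0012],[0,0,0],255],[[0,0,0.0014],[0,0,0],255],[[0,0,0.0014],[0,0,0],255]]'
python3 - <<'E'
import ov
ov.run("pics/g9.png",crop=(190,240,315,350),f=12)
E
```

```text
time_s: 12.93
tcp_pos: [0.5065, 0.1203, 0.166]
ee_rot: [-0.0, 0.995, 0.099, -0.0]
force: [-1.3, -0.9, 1.2]
width: 0.338
hook in tub frame mm -0.96 0.06 z over rail -12.04 F [-1.34 -0.95  1.18] M [-0.12  0.43 -0.01]
```

Upward contact force appeared (about 4 N) at exactly -12 mm, so the hook is at the notch floor. Opening slowly.

```bash
python3 -m inch '[[[0,0,0],[0,0,0],165],[[0,0,0],[0,0,0],160],[[0,0,0],[0,0,0],155],[[0,0,0],[0,0,0],150],[[0,0,0],[0,0,0],140],[[0,0,0],[0,0,0],120],[[0,0,0],[0,0,0],100],[[0,0,0],[0,0,0],80],[[0,0,0],[0,0,0],60],[[0,0,0],[0,0,0],60],[[0,0,0],[0,0,0],60]]'
python3 - <<'E'
import ov
ov.run("pics/h1.png",crop=(180,240,290,350),f=10)
E
```

```text
time_s: 13.9
tcp_pos: [0.5066, 0.1203, 0.1659]
ee_rot: [-0.0, 0.995, 0.099, -0.0]
force: [-0.0, 0.4, -0.6]
width: 0.762
hook in tub frame mm -0.93 0.03 z over rail -12.05 F [-0.02  0.36 -0.65] M [-0.06  0.03 -0.03]
```

View pics/h1.png

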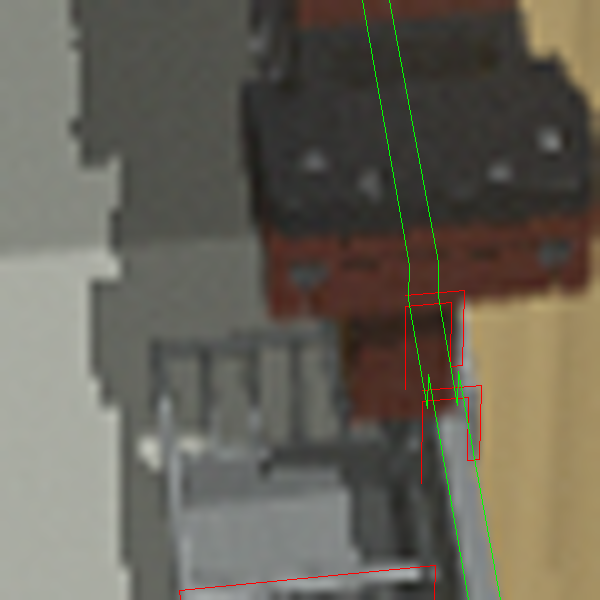

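```bash
python3 -m inch '[[[0,0,-0.003],[0,0,0],60],[[0,0,-0.01],[0,0,0],60],[[0,0,-0.02],[0,0,0],60],[[0,0,-0.035],[0,0,0],60],[[0,0,-0.055],[0,0,0],60],[[0,0,-0.08],[0,0,0],60],[[0,0,-0.11],[0,0,0],60],[[0,0,-0.14],[0,0,0],60],[[0,0,-0.17],[0,0,0],60],[[0,0.03,-0.19],[0,0,0],60],[[0,0.065,-0.195],[0,0,0],60],[[0,0.1,-0.195],[0,0,0],60],[[0,0.135,-0.195],[0,0,0],60],[[0,0.17,-0.195],[0,0,0],60],[[0,0.2,-0.195],[0,0,0],60],[[0,0.23,-0.195],[0,0,0],60],[[0,0.24,-0.195],[0,0,0],60],[[0,0.24,-0.195],[0,0,0],60]]'
python3 - <<'E'
from h import *
from station import get_image
import cv2
plan([.5,.1,.3],.197)
s=get_image("side")[...,::-1];t=get_image("top")[...,::-1]
cv2.imwrite("pics/i0.png",s);cv2.imwrite("pics/i1.png",cv2.resize(s[150:260,280:360],None,fx=7,fy=5.4,interpolation=2))
cv2.imwrite("pics/i2.png",cv2.resize(t[110:270,215:365],None,fx=3.75,fy=3.75,interpolation=2))
E
```

```text
time_s: 15.45
tcp_pos: [0.5537, -0.1182, 0.3612]
ee_rot: [-0.0, 0.995, 0.096, -0.0]
force: [0.2, 1.4, -0.9]
width: 0.767
t 15.45 pos [ 0.5537 -0.1182  0.3612] F [ 0.18  1.36 -0.89] M [0.02 0.03 0.06] w 0.767 yaw 11.05
shift mm [ -10.9 -224.4   61.2] turn deg [-0.01  0.02 -0.24]
```

View pics/i0.png

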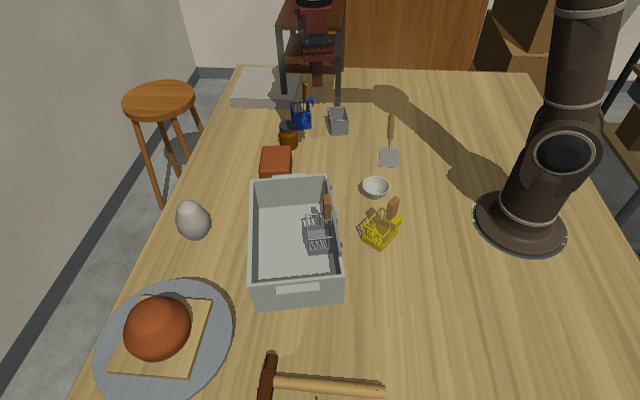

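View pics/i1.png

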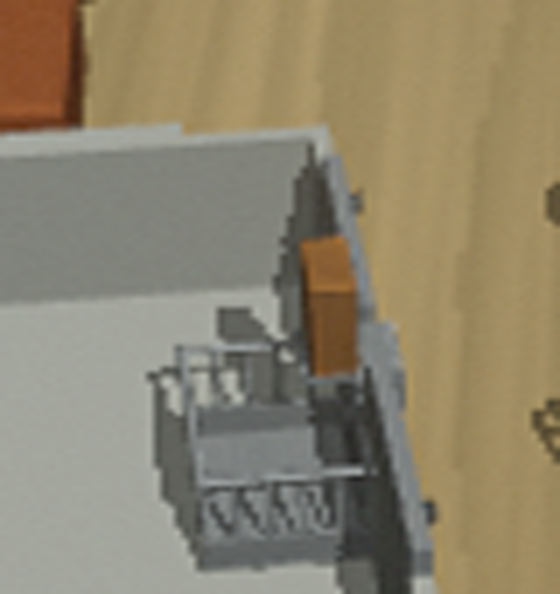

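View pics/i2.png

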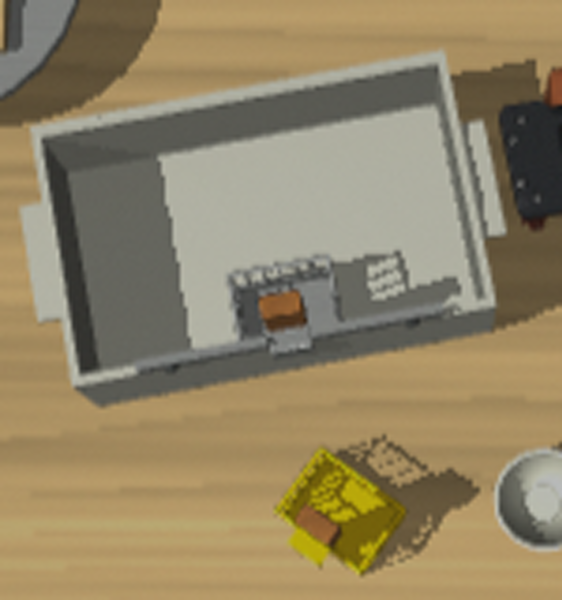

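Run:
```python
from h import *
v=(.5871,.1411,.1966)
for dz in(0,.006,.012):
  P=place(v,[[-.0965+.0065,-.0047+.015,.178+dz],[-.0965+.0225,-.0047+.015,.178+dz],[-.0965-.0085,-.0047+.015,.122+dz]])
  print(dz,((proj("side",P)-[280,150]+.5)*[7,5.4]).round(0).tolist(),((proj("top",P)-[215,110]+.5)*3.75).round(0).tolist())
```

```text
0 [[361.0, 284.0], [311.0, 288.0], [405.0, 370.0]] [[263.0, 319.0], [259.0, 297.0], [273.0, 352.0]]
0.006 [[361.0, 274.0], [311.0, 277.0], [405.0, 361.0]] [[262.0, 317.0], [258.0, 295.0], [272.0, 351.0]]
0.012 [[361.0, 264.0], [311.0, 267.0], [406.0, 352.0]] [[261.0, 316.0], [257.0, 294.0], [271.0, 350.0]]
```

The grip-top corners measure (355,290) and (308,292) in the crop. Seated predicts (361,284) and (311,288), while 12 mm high predicts about (361,264). So the hook is seated, and nothing else has moved. Handing in.

```bash
python3 -c "
from station import ticket,bot
import numpy as np
print(np.abs(bot.observe()['qvel']).max()); print(ticket.finish_job())"
```

```text
0.021331253583093533
the job is handed in; nothing more can be done
None
```

The steel basket is hanging in the rail's notch, basket inside the tub and lip outside. I let go, backed the arm away and handed the job in at about 15.5 s.

- **How it went in:** the notch could be located in the pictures, so I lowered the hook straight into it rather than sliding it along the rail. I went down slowly (10 mm/s or less near the rail). The force readings I took between moves showed no contact until the bridge was 12.0 mm below the rail top, where it met about 4 N.
- **Final checks:** after release, the grip's top corners in the side picture match the seated position to about 1 px; a basket still 12 mm high would be about 5 px off. The top picture shows the hook over the rail at the notch and the basket inside the tub.
- **Other objects:** by eye, nothing else on the bench had moved in the last pictures.
- **Small disagreement:** just before lowering, the side picture showed the lip about 1 mm further from the robot than my model. I corrected for it, and the hook touched nothing on the way down.

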